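# Spray a hand mirror and present it

### The arm

A 6-joint arm with a two-finger parallel gripper is mounted at the origin on the work surface; the furniture and walls round the work are solid. World frame = base frame: x ahead of the robot, y to its left, z up, the work surface at z = 0. Lengths are in m, angles in rad, forces in N, time in s.
With the tool pointing down it reaches from about 0.4 to 0.825 m from the base axis. Payload 7 kg.
Tool frame: the origin (TCP) lies on the centre line of the jaws, within the pads' length; the fingertips stand 19 mm ahead of it and the grasp point (between the pads) is the TCP; z points along the fingers, y is the line along which they close (so a half turn about z gives the same grasp; the last joint's range is limited). The gripper opens to 88 mm and grips with 3 to 60 N. Pads are 19 mm wide; open, the fingers measure 130 mm over their backs; the gripper's body (78 mm by 193 mm) begins 47 mm behind the grasp point.
Start: joints at [1.402, 0.359, 0.012, 0, -1.224, -0.288], TCP at [0.298, 0.606, 0.246] pointing down, gripper open.
Joint ranges: [-3.07, 3.07], [-1.43, 2.12], [-1.02, 1.25], [-3.03, 1.67], [-3.05, -0], [-3.03, 3.03]. Speed limits (rad/s): [2.39, 2.39, 3.01, 3.14, 3.14, 3.14].

### API

Orientations are given as [roll, pitch, yaw] about the fixed x, y, z axes, in that order (R = Rz(yaw) Ry(pitch) Rx(roll)).
In Python, from station import arm, imaging, models gives the robot as it stands.
- The arm moves only by the tool play_rows, never from a script. Its arguments are lists of equal length, an entry for each row: "travel": the shift along the tool's x, y, z in units of 25 mm (1.0 is 25 mm), a list of three; "twist": the turn about the tool's z in units of 0.15 rad (1.0 is 0.15 rad). A call has 1 to 8 rows; each row shifts and turns the commanded pose from where the row before left it, along the tool's axes as they then stand; what a row does not reach is not made up. A row lasts 1/8 s, in which the tool goes at most 62.5 mm and 10.7 degrees, less where a joint would pass 70% of its speed; a pose out of reach is approached as far as the arm can. A call with a number of a shift or a turn outside -1 to 1 is refused whole. A call with a gripper value outside its range is refused whole. "fingers" is the opening, from 0 (shut) to 1 (fully open), set as the call begins (left out, the last holds). The fingers move at their own pace and stop on an object; "newtons" is the grip in N (left out, the last holds). Time passes only in rows, so rows that do not move let the fingers close. It gives the time, the measured TCP pose, the force, the opening and the grip force at its end, in the units of the state.
- arm.get_state(): the state, without advancing time (a new reading comes with each control period).
- imaging.grab_frame(name): name is "scene" or "top"; returns a dict with "pixels" (480x640x3 uint8, red, green, blue), "fx", "fy", "cx", "cy" (pixels), "R" (3x3) and "t" (3): a world point X has camera coordinates R X + t. Camera axes: x right, y down, z forward; pixel columns grow to the right and rows downward; lengths in m; the calibration is good to about 2 mm. A picture is of the moment at which its call begins. There is no depth.
- arm.job_done(): hands the job in; it is judged then, once.
Trained networks look in the newest picture that a camera, given by its name, has taken for a name from the list of things; names that differ only in an ending like _2 or _b are one class to them, and where a whole thing is asked for, a point or a joint stands for the part that bears it (a point fixed in the world has none). Each returns a list of dicts, best first, with "confidence" (0 to 1); they miss things now and then, are a little off and sometimes report something else, mostly with a low value. They report only what shows in the picture. A call takes as long as a camera call. They do not tell look-alikes from the thing itself.
- models.boxes_of(name, camera): "extent" ([centre column, centre row, width, height] in pixels, round what is visible of it).
- models.silhouettes(name, camera): "pixels" (480x640 bool, what is visible of it) and "extent" ([centre column, centre row, width, height] in pixels, round what is visible of it).
The state is a dict: "t": time; "q": joint angles; "qd": joint speeds; "joint_efforts": joint torques, N m; "eef_pos": TCP position; "ee_rot": TCP orientation; "force": force on the tool from outside, world axes, zero at the start; "moment": the same for the moment, N m; "width": finger opening in m; "gripper_force": force on a finger pad.
Only numpy, scipy, OpenCV 4.12 (cv2) and the standard library are available. Lean on these libraries where they do the work, as an engineer would, in place of code of your own. Each camera call takes 0.05 s, during which the arm holds its last target. There are 200 camera calls.

### The job

Clean and present the hand mirror that stands in front of the little spray canister: press the canister's spray cap all the way down and let it spring back, then draw that mirror up out of its pocket stand by the handle and turn it so that it leans at about 45 degrees with its sprayed side (the glass, which faced the nozzle) upward, still with the handle end higher than the head. Finish while holding it like that, still, with the whole mirror at least 15 cm above the island top: do not put it down or let go. Leave the other mirror in its stand and the goods around where they are.

Things in the scene. Friction and masses are not known exactly. Their poses are not given: they have to be found in the camera images.
- mirror: mirror to take: flat wooden hand mirror, 153 mm long, 92 mm wide at its broad rounded head, 5 mm thick, about 70 g. x axis from handle to head, y across, z out of the sprayed side, which bears a round glass. Origin midway along, on the unsprayed side. Handle, 16 mm wide and 5 mm thick: x = -76 to 13 mm; head 16 to 76 mm. Starts upright in its stand, handle up (x axis down), a few mm of play.
- head_end (a point): point of the mirror at the far end of the head (x = 76 mm), the lower end at the start
- handle_end (a point): point of the mirror at the end of the handle (x = -76 mm), the upper end at the start, about 165 mm above the island top
- stand: fixed wooden pocket stand of the mirror to take, foot 66 x 136 x 12 mm. Origin under its middle on the island top; x points out of the open front to the canister, z up. Pocket open at the top, 10 mm deep along x, 98 mm wide along y, floor at 12 mm, walls to 62 mm; in front only an 18 mm lip each side and a 10 mm sill. The mirror comes straight up.
- canister: small round spray canister on a rubber foot, fixed, about 135 mm in front of the stand (its +x side); foot 76 mm and can 52 mm in diameter. Origin under its centre on the island top, z up; its -x axis points along the nozzle to the mirror.
- cap_top (a point): centre of the top of the white spray cap (32 mm in diameter, top 122 mm above the island top); moves down with the cap
- spray_cap (a joint): travel of the spray cap, m: 0 up, 0.008 fully down; sprung back up, 2 N to start it and 6 N when fully down
- other_mirror: another hand mirror, with a rounder scalloped head, 164 x 90 x 5 mm, handle up in the other stand; not to be disturbed. Axes as for the mirror.
- other_stand: second pocket stand of the same make, fixed, with no canister before it; origin and axes as for the stand
- wallet: tan leather wallet, 88 x 109 x 14 mm, lying loose; origin at the centre of its underside
- dark_wallet: dark leather wallet, 88 x 109 x 14 mm, lying loose; origin at the centre of its underside
- pocket_mirror: flower-shaped wooden pocket mirror, 65 x 75 x 5 mm, lying loose; origin at the centre of its underside
- magnets: stack of wooden magnets, 50 x 62 x 33 mm, loose; origin at the centre of its underside
Mind the look-alikes: they are no part of the job. Leave any red or yellow look-alike of the other_stand alone. What is shaped like the mirror but purple is not meant.

How it is judged:
By the outcome, as a careful person would: the job done as asked, in the order asked, and still so for the second after the job is handed in, while the arm keeps its last pose, push and grip.
It also fails if it takes over 51 s, if anything falls off the work surface, if the arm or the gripper's body presses on something with over 40 N, if the wrist force passes 120 N, or if a joint passes its speed limit or range.

## Working session

There is one attempt and no reset: what is moved stays moved. The work goes in short steps, Python scripts to look and compute and a tool call to move; the robot and the scene stay as the last step left them, time stands still between calls to the robot, and variables do not carry over. Pictures are saved under pics/ and viewed, at most 10 in all, crops included, and the job is handed in when it is done.

Besides the shell and the picture viewer there is one more tool, called after "Call:" by a JSON object that holds its "api" and its "payload", one argument or row to a line. play_rows: Moves the arm, as the interface text tells. Shifts and turns lie within -1 to 1; 1 stands for 25 mm of shift or 0.15 rad of turn. Its arguments: {"type":"object","properties":{"travel":{"type":"array","items":{"type":"array","items":{"type":"number"}}},"twist":{"type":"array","items":{"type":"number"}},"fingers":{"type":"number"},"newtons":{"type":"number"}},"required":["travel","twist"]}

```bash
mkdir -p pics
cat > h.py <<'E'
import numpy as np, cv2
from station import arm, imaging, models
def grab(n,f=None):
    d=imaging.grab_frame(n)
    if f: cv2.imwrite('pics/'+f,d["pixels"][:,:,::-1])
    return d
def onplane(d,u,v,z):
    R=np.array(d["R"]);t=np.array(d["t"]);c=-R.T@t
    r=R.T@np.array([(u-d["cx"])/d["fx"],(v-d["cy"])/d["fy"],1]);return c+r*(z-c[2])/r[2]
def proj(d,X):
    p=np.array(d["R"])@np.array(X)+np.array(d["t"]);return d["fx"]*p[0]/p[2]+d["cx"],d["fy"]*p[1]/p[2]+d["cy"]
def tri(d1,p1,d2,p2):
    P=[np.array([[d["fx"],0,d["cx"]],[0,d["fy"],d["cy"]],[0,0,1]])@np.c_[np.array(d["R"]),np.array(d["t"])] for d in(d1,d2)]
    X=cv2.triangulatePoints(P[0],P[1],np.float64(p1).reshape(2,1),np.float64(p2).reshape(2,1)).ravel();return X[:3]/X[3]
E
python3 - <<'E'
from h import *
np.set_printoptions(precision=3,suppress=True)
a=grab("scene","s0.png");b=grab("top","t0.png")
for d in(a,b): print(d["fx"],d["fy"],d["cx"],d["cy"],np.array(d["R"]).tolist(),d["t"])
for n in["mirror","other_mirror","stand","canister","cap_top"]:
  for c in("scene","top"):
    print(n,c,[(np.round(x["extent"]),round(x["confidence"],2)) for x in models.boxes_of(n,c)][:5])
print(arm.get_state())
E
```

```text
524.7362694428052 524.7362694428052 311.9710414169357 236.66247319001863 [[0.4828366414817941, -0.8757069681538144, 0.0024664892935932856], [-0.502537396588522, -0.2793873753121197, -0.8181679898078605], [0.717164515765115, 0.39380198125842225, -0.5749739619185632]] [-0.25   0.371  0.95 ]
545.2764365485926 545.2764365485926 323.0333065565003 256.81930924685616 [[0.024452640290821254, -0.9996344967789398, -0.011530014411251935], [-0.9929598311102267, -0.02294900664172696, -0.1162072153341108], [0.11590013884529268, 0.014290414398258192, -0.9931580648980141]] [0.001 0.526 1.244]
mirror scene [(array([238., 215.,  26.,  46.]), 0.77), (array([275., 232.,  21.,  38.]), 0.73)]
mirror top [(array([214., 225.,  39.,  16.]), 0.59), (array([282., 254.,  29.,  15.]), 0.46)]
other_mirror scene [(array([369., 262.,  30.,  53.]), 0.73), (array([352., 243.,  28.,  16.]), 0.34)]
other_mirror top [(array([393., 255.,  39.,  19.]), 0.49)]
stand scene [(array([276., 261.,  58.,  43.]), 0.87), (array([372., 262.,  27.,  50.]), 0.59)]
stand top [(array([284., 258.,  60.,  30.]), 0.85), (array([392., 259.,  63.,  39.]), 0.16)]
canister scene [(array([299., 223.,  20.,  46.]), 0.74), (array([351., 243.,  31.,  16.]), 0.25)]
canister top [(array([280., 200.,  34.,  34.]), 0.71), (array([281., 254.,  35.,   8.]), 0.65)]
cap_top scene []
cap_top top [(array([275., 194.,  16.,  10.]), 0.53)]
{'t': 0.6, 'q': array([ 1.402,  0.359,  0.012,  0.   , -1.224, -0.288]), 'qd': array([-0.   , -0.   ,  0.   , -0.001, -0.   , -0.   ]), 'joint_efforts': array([  0.   , -58.199,  29.318,   7.   ,   0.012,  -0.   ]), 'eef_pos': array([0.298, 0.606, 0.246]), 'ee_rot': array([-3.142, -0.   , -0.457]), 'force': array([ 1.16 ,  0.481, -0.129]), 'moment': array([-0.005, -0.012,  0.019]), 'gripper_force': 0.0, 'width': 0.0873719049742358}
```

View pics/s0.png

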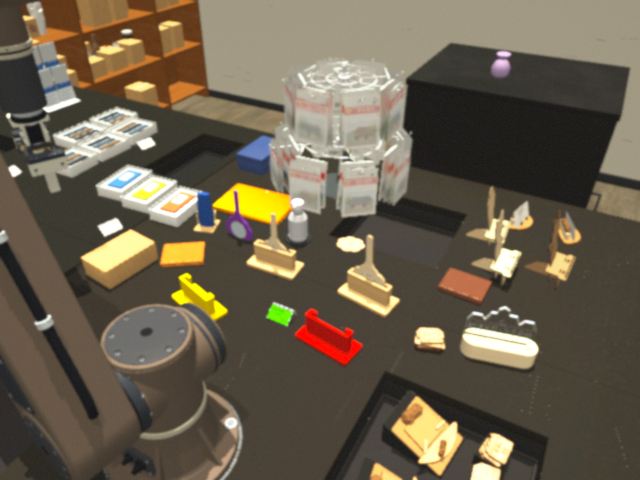

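View pics/t0.png

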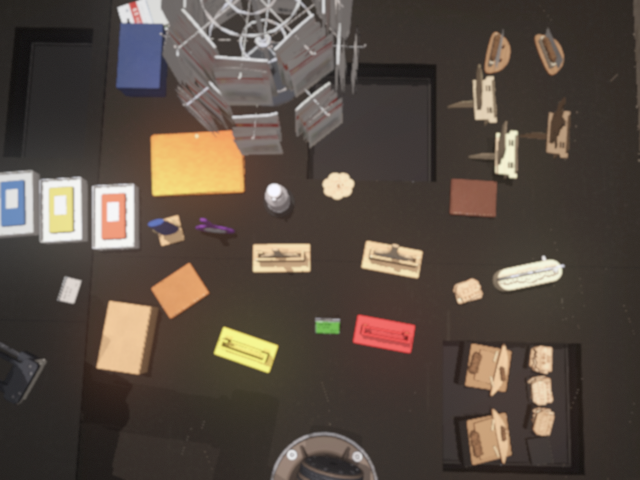

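The scene picture shows two wooden stands with mirrors, at (276,258) and (369,287). In the top picture they are at (282,257) and (392,258). The white canister is at scene (298,222) and top (278,197), directly in front of the left stand. A purple look-alike is at (238,218), and there are yellow and red empty stands. The left stand's mirror fits the description, because the canister stands before it. I'll confirm with a crop.

Run:
```python
import cv2,numpy as np
s=cv2.imread('pics/s0.png');t=cv2.imread('pics/t0.png')
a=cv2.resize(s[185:285,220:320],(400,400),interpolation=cv2.INTER_CUBIC)
b=cv2.resize(t[180:280,235:335],(400,400),interpolation=cv2.INTER_CUBIC)
cv2.imwrite('pics/c0.png',np.clip(np.hstack([a,b])*1.3,0,255).astype(np.uint8))
```

```text
(no output)
```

View pics/c0.png

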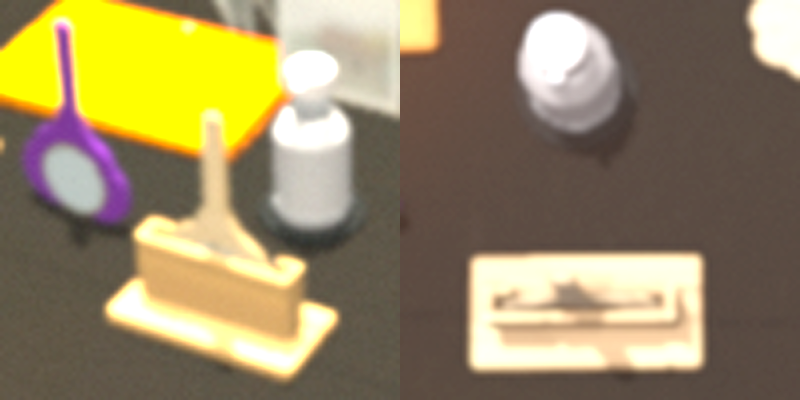

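The crop shows a wooden mirror with a wooden stand, handle top at scene (273,213) and top (278,251). The canister's white cap is at scene (298,201) and top (274,190). This is the meant pair; the purple mirror isn't.

Run:
```python
from h import *
np.set_printoptions(precision=4,suppress=True)
a=grab("scene");b=grab("top")
print("handle",tri(a,(273,213),b,(278,251)), "cap",tri(a,(298,201),b,(274.3,190)))
print("cap@.122 top",onplane(b,274.3,190,.122),"scene",onplane(a,298,201,.122))
for p in[(252.5,243.2),(310.7,243.2),(310.7,272.5),(252.5,272.5)]: print("foot",onplane(b,*p,.012))
for n,d in(("scene",a),("top",b)):
  for s in models.silhouettes("stand",n)[:1]+models.silhouettes("canister",n)[:1]+models.silhouettes("mirror",n)[:2]:
    m=s["pixels"].astype(np.uint8);r=cv2.minAreaRect(cv2.findNonZero(m));print(n,np.round(s["extent"]),r)
    if n=="top":
      for q in cv2.boxPoints(r): print(onplane(d,*q,.012))
# canister foot px->z=0
m=[onplane(b,u,v,.165) for u,v in((278,251),(256,252),(301,252))];print(m)
```

```text
handle [0.5189 0.1069 0.1686] cap [0.6609 0.1225 0.1225]
cap@.122 top [0.6606 0.1232 0.122 ] scene [0.6621 0.1223 0.122 ]
foot [0.5566 0.1827 0.012 ]
foot [0.5597 0.044  0.012 ]
foot [0.4898 0.0421 0.012 ]
foot [0.4865 0.1799 0.012 ]
scene [275. 261.  58.  44.] ((276.0500183105469, 260.3500061035156), (54.707401275634766, 28.460493087768555), 18.434946060180664)
scene [298. 224.  21.  45.] ((300.2454528808594, 222.48495483398438), (25.147445678710938, 45.53574752807617), 9.727578163146973)
scene [239. 216.  28.  48.] ((234.13247680664062, 217.19544982910156), (51.170745849609375, 22.69928741455078), 69.90476989746094)
scene [273. 234.  24.  40.] ((276.9411926269531, 231.23532104492188), (25.223705291748047, 35.41019821166992), 14.03624439239502)
top [284. 259.  59.  23.] ((281.5, 257.5), (27.0, 57.0), 90.0)
[0.5547 0.1814 0.012 ]
[0.5578 0.0456 0.012 ]
[0.4933 0.0439 0.012 ]
[0.4901 0.1789 0.012 ]
top [281. 253.  39.  12.] ((279.90496826171875, 252.17413330078125), (8.682170867919922, 38.013057708740234), 88.36341857910156)
[0.5446 0.1625 0.012 ]
[0.5492 0.0721 0.012 ]
[0.5285 0.0709 0.012 ]
[0.5238 0.1611 0.012 ]
top [214. 224.  42.  18.] ((215.42681884765625, 225.15853881835938), (36.44240951538086, 11.484880447387695), 6.340191841125488)
[0.5881 0.3178 0.012 ]
[0.6159 0.3162 0.012 ]
[0.6081 0.2287 0.012 ]
[0.5804 0.2306 0.012 ]
[array([0.52  , 0.1063, 0.165 ]), array([0.5168, 0.1523, 0.165 ]), array([0.519, 0.058, 0.165])]
```

Run:
```python
from h import *
np.set_printoptions(precision=4,suppress=True)
b=grab("top");g=cv2.cvtColor(b["pixels"],cv2.COLOR_RGB2GRAY).astype(float)
L=[]
for v0,s in((243,1),(272,-1)):
  P=[]
  for u in range(258,306):
    d=np.diff(g[v0-5:v0+6,u])*s;d[d<0]=0;P.append((u,v0-5+.5+(d*np.arange(10)).sum()/d.sum()))
  P=np.array(P);k=np.polyfit(P[:,0],P[:,1],1);k=np.polyfit(*P[abs(np.polyval(k,P[:,0])-P[:,1])<.5].T,1)
  A,B=[onplane(b,u,np.polyval(k,u),.012) for u in(258,305)];print(k,A,B,"yaw deg",np.degrees(np.arctan2(B[0]-A[0],A[1]-B[1]))*-1)
for u0,s in((252,1),(311,-1)):
  P=[]
  for v in range(247,269):
    d=np.diff(g[v,u0-5:u0+6])*s;d[d<0]=0;P.append((v,u0-5+.5+(d*np.arange(10)).sum()/d.sum()))
  P=np.array(P);k=np.polyfit(*P.T,1);A,B=[onplane(b,np.polyval(k,v),v,.012) for v in(247,268)];print(A,B,np.degrees(np.arctan2(A[1]-B[1],A[0]-B[0])))
for v in (130,140,150):print(onplane(b,258,v,.15))
# canister foot/can silhouettes
```

```text
[ -0.0084 245.6169] [0.5563 0.1695 0.012 ] [0.5598 0.0576 0.012 ] yaw deg -1.7927381600111698
[ -0.0113 274.7612] [0.4884 0.1669 0.012 ] [0.4922 0.0557 0.012 ] yaw deg -1.988900224718692
[0.5474 0.1829 0.012 ] [0.4972 0.1814 0.012 ] 1.7417533424711875
[0.5506 0.0458 0.012 ] [0.5004 0.0434 0.012 ] 2.7149143340189887
[0.7866 0.1604 0.15  ]
[0.7641 0.1595 0.15  ]
[0.7417 0.1587 0.15  ]
```

Call:
{"api": "play_rows", "payload": {
  "travel": [
    [0,0,-1],
    [0,0,0],
    [0,0,0],
    [0,0,0]
  ],
  "twist": [-0.8,-0.8,-0.8,-0.8],
  "fingers": 0,
  "newtons": 10
}}

```text
t: 1.55
eef_pos: [0.2977, 0.6058, 0.2706]
ee_rot: [-3.141, -0.0, 0.027]
force: [0.3, -0.8, 0.5]
width: 0.053
gripper_force: 0.0
```

Call:
{"api": "play_rows", "payload": {
  "travel": [
    [0.7,0.98,0],
    [0.7,0.98,0],
    [0.7,0.98,0],
    [0.7,0.98,0],
    [0.7,0.98,0],
    [0.7,0.98,0],
    [0.7,0.98,0],
    [0.7,0.98,0]
  ],
  "twist": [-0.05,0,0,0,0,0,0,0]
}}

```text
t: 2.55
eef_pos: [0.4445, 0.4123, 0.2709]
ee_rot: [-3.141, -0.0, 0.03]
force: [-0.2, 0.4, 0.0]
width: 0.0004
gripper_force: 0.0
```

Call:
{"api": "play_rows", "payload": {
  "travel": [
    [0.7,0.98,0],
    [0.7,0.98,0],
    [0.7,0.98,0],
    [0.7,0.98,0],
    [0.7,0.98,0],
    [0.7,0.98,0],
    [0.7,0.98,0],
    [0.7,0.98,0]
  ],
  "twist": [0,0,0,0,0,0,0,0]
}}

```text
t: 3.55
eef_pos: [0.5901, 0.2206, 0.2709]
ee_rot: [-3.141, -0.0, 0.03]
force: [0.5, 1.3, 0.7]
width: 0.0002
gripper_force: 0.0
```

Call:
{"api": "play_rows", "payload": {
  "travel": [
    [0.7,0.98,0],
    [0.7,0.98,0],
    [0.7,0.98,0],
    [0.7,0.98,0],
    [0,0,0],
    [0,0,0]
  ],
  "twist": [0,0,0,0,0,0]
}}

```text
t: 4.3
eef_pos: [0.6622, 0.1259, 0.2706]
ee_rot: [-3.142, 0.0, 0.03]
force: [0.4, -0.1, -0.4]
width: 0.0005
gripper_force: 0.0
```

Call:
{"api": "play_rows", "payload": {
  "travel": [
    [-0.04,0.13,0.8],
    [0,0,0.8],
    [0,0,0.8],
    [0,0,0.8],
    [0,0,0.8],
    [0,0,0.7],
    [0,0,0],
    [0,0,0]
  ],
  "twist": [0,0,0,0,0,0,0,0]
}}

```text
t: 5.3
eef_pos: [0.6619, 0.1236, 0.1539]
ee_rot: [-3.141, -0.001, 0.031]
force: [-0.0, 0.1, 0.8]
width: 0.0006
gripper_force: 0.0
```

Run:
```python
from h import *
a=grab("scene");b=grab("top")
A=cv2.resize(a["pixels"][150:250,250:350],(400,400),interpolation=cv2.INTER_CUBIC)
B=cv2.resize(b["pixels"][140:240,225:325],(400,400),interpolation=cv2.INTER_CUBIC)
cv2.imwrite('pics/c1.png',np.hstack([A,B])[:,:,::-1])
```

```text
(no output)
```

View pics/c1.png

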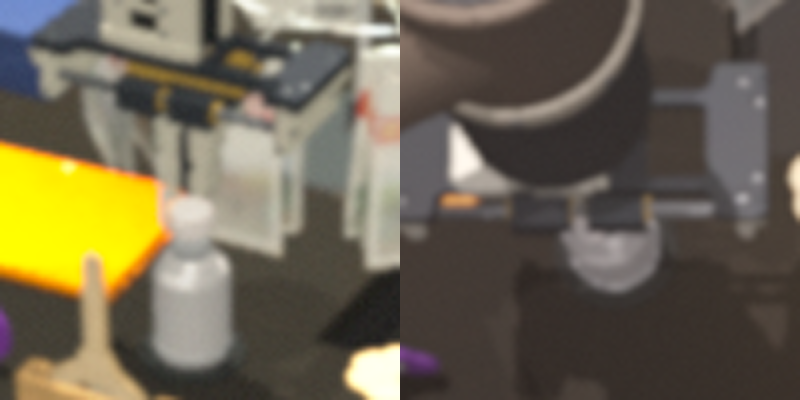

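The crop shows the closed fingers right above the cap, at crop (187,195), which is scene (297,199). Pressing gently next.

Call:
{"api": "play_rows", "payload": {
  "travel": [
    [0,0,0.2],
    [0,0,0.2],
    [0,0,0.2],
    [0,0,0.1],
    [0,0,0]
  ],
  "twist": [0,0,0,0,0]
}}

```text
t: 6.02
eef_pos: [0.6616, 0.1233, 0.1358]
ee_rot: [3.141, -0.0, 0.031]
force: [-1.6, -0.6, 5.7]
width: 0.0004
gripper_force: 2.5
```

Call:
{"api": "play_rows", "payload": {
  "travel": [
    [0,0,0.06],
    [0,0,0.06],
    [0,0,0]
  ],
  "twist": [0,0,0]
}}

```text
t: 6.4
eef_pos: [0.6616, 0.1233, 0.1342]
ee_rot: [3.142, -0.001, 0.031]
force: [-5.6, -0.7, 11.6]
width: 0.0003
gripper_force: 5.8
```

Call:
{"api": "play_rows", "payload": {
  "travel": [
    [0,0,0.06],
    [0,0,0],
    [0,0,0]
  ],
  "twist": [0,0,0]
}}

```text
t: 6.78
eef_pos: [0.6617, 0.1233, 0.134]
ee_rot: [3.142, -0.002, 0.031]
force: [-9.9, -0.2, 19.6]
width: 0.0001
gripper_force: 9.7
```

Call:
{"api": "play_rows", "payload": {
  "travel": [
    [0,0,-0.3],
    [0,0,-0.7],
    [0,0,-0.8],
    [0,0,-0.8],
    [0,0,-0.8],
    [0,0,-0.8],
    [0,0,-0.8],
    [0,0,-0.6]
  ],
  "twist": [0,0,0,0,0,0,0,0],
  "fingers": 1
}}

```text
t: 7.78
eef_pos: [0.6616, 0.1233, 0.2724]
ee_rot: [-3.141, -0.001, 0.031]
force: [-0.2, -0.6, 1.2]
width: 0.075
gripper_force: 0.0
```

Call:
{"api": "play_rows", "payload": {
  "travel": [
    [-0.9,0.1,0],
    [-0.9,0.1,0],
    [-0.9,0.1,0],
    [-0.9,0.1,0],
    [-0.9,0,0],
    [-0.9,0,0],
    [-0.3,0,0],
    [0,0,0]
  ],
  "twist": [0,0,0,0,0,0,0,0]
}}

```text
t: 8.78
eef_pos: [0.5194, 0.1091, 0.2715]
ee_rot: [-3.141, -0.001, 0.031]
force: [0.3, 0.5, 0.2]
width: 0.0876
gripper_force: 0.0
```

Run:
```python
from h import *
print(arm.get_state()["eef_pos"],arm.get_state()["force"])
a=grab("scene");b=grab("top")
A=cv2.resize(a["pixels"][150:270,220:340],(400,400),interpolation=cv2.INTER_CUBIC)
B=cv2.resize(b["pixels"][170:290,220:340],(400,400),interpolation=cv2.INTER_CUBIC)
cv2.imwrite('pics/c2.png',np.hstack([A,B])[:,:,::-1])
```

```text
[0.51943451 0.10906715 0.27151433] [0.30031746 0.46384133 0.16047042]
```

View pics/c2.png

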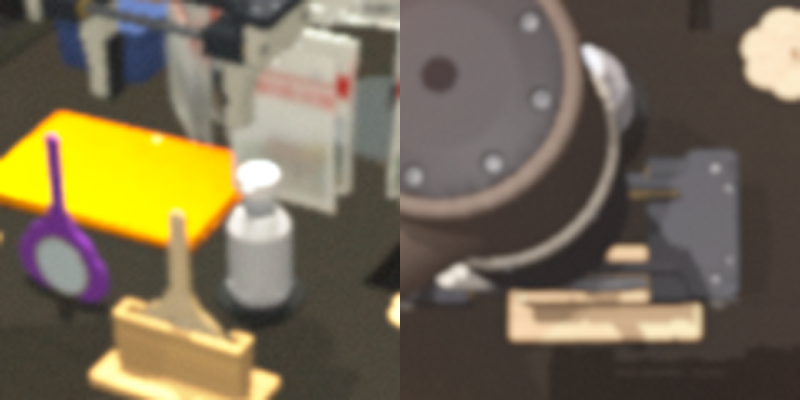

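The cap is back up and the open fingers straddle the handle line, with the handle top at crop (177,213). Descending and gripping.

Call:
{"api": "play_rows", "payload": {
  "travel": [
    [0,0,0.8],
    [0,0,0.8],
    [0,0,0.8],
    [0,0,0.8],
    [0,0,0.8],
    [0,0,0.5],
    [0,0,0.4],
    [0,0,0]
  ],
  "twist": [0,0,0,0,0,0,0,0]
}}

```text
t: 9.88
eef_pos: [0.5193, 0.1088, 0.148]
ee_rot: [3.141, 0.001, 0.031]
force: [-0.9, -0.2, 0.8]
width: 0.0875
gripper_force: 0.0
```

Call:
{"api": "play_rows", "payload": {
  "travel": [
    [0,0,0],
    [0,0,0],
    [0,0,0],
    [0,0,0],
    [0,0,0],
    [0,0,0],
    [0,0,0],
    [0,0,0]
  ],
  "twist": [0,0,0,0,0,0,0,0],
  "fingers": 0,
  "newtons": 15
}}

```text
t: 10.88
eef_pos: [0.5194, 0.1091, 0.1485]
ee_rot: [-3.141, -0.0, 0.031]
force: [0.3, 2.0, -0.6]
width: 0.0153
gripper_force: 15.0
```

Call:
{"api": "play_rows", "payload": {
  "travel": [
    [0,0,-0.3],
    [0,0,-0.4],
    [0,0,-0.5],
    [0,0,-0.5],
    [0,0,-0.5],
    [0,0,-0.5],
    [0,0,-0.5],
    [0,0,0]
  ],
  "twist": [0,0,0,0,0,0,0,0]
}}

```text
t: 11.88
eef_pos: [0.52, 0.1092, 0.2298]
ee_rot: [-3.141, -0.002, 0.031]
force: [0.1, 0.6, -1.0]
width: 0.0147
gripper_force: 15.0
```

Call:
{"api": "play_rows", "payload": {
  "travel": [
    [0,0,-0.4],
    [0.6,0,-0.3],
    [0.6,0,0],
    [0.6,0,0],
    [0,0,0]
  ],
  "twist": [0,0,0,0,0]
}}

```text
t: 12.5
eef_pos: [0.5652, 0.1102, 0.245]
ee_rot: [3.141, 0.001, 0.03]
force: [-0.2, 0.0, -1.1]
width: 0.015
gripper_force: 15.0
```

Run:
```python
from h import *
s=arm.get_state();print(s["eef_pos"],s["force"],s["width"])
a=grab("scene")
cv2.imwrite('pics/c3.png',cv2.resize(a["pixels"][150:290,215:355],(560,560),interpolation=cv2.INTER_CUBIC)[:,:,::-1])
```

```text
[0.56517535 0.11023985 0.24501708] [-0.1637318   0.0401878  -1.14520002] 0.015036518919778709
```

View pics/c3.png

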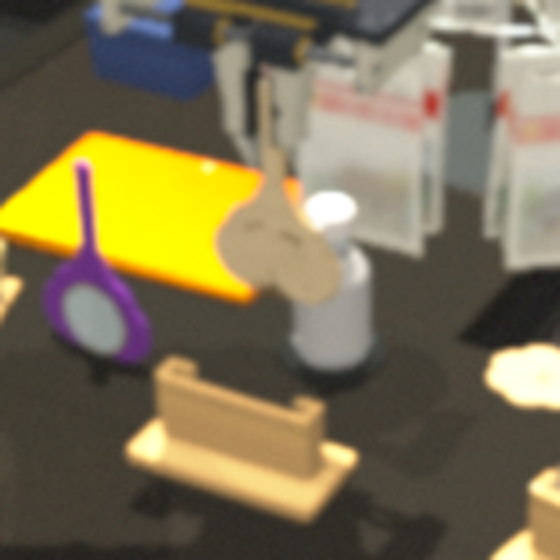

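The picture shows the mirror hanging from the jaws, head at crop (280,250), clear of its now empty stand with the open front toward the canister. The tool can only turn about its vertical axis. I'll therefore swing the mirror in the grip by leaning the back of its head on the stand's fixed front lips.

Run:
```python
from h import *
a=grab("scene")
for p in((264,243),(296,250.5),(255.5,239.5)): print(onplane(a,*p,.062))
```

```text
[0.52514601 0.14473231 0.062     ]
[0.53718341 0.05656074 0.062     ]
[0.52746785 0.17250381 0.062     ]
```

Call:
{"api": "play_rows", "payload": {
  "travel": [
    [0,0,0.6],
    [0,0,0.8],
    [0,0,0.8],
    [0,0,0.5],
    [0,0,0.3],
    [0,0,0]
  ],
  "twist": [0,0,0,0,0,0]
}}

```text
t: 13.35
eef_pos: [0.5642, 0.1103, 0.1707]
ee_rot: [3.141, 0.001, 0.031]
force: [0.3, 0.8, -0.8]
width: 0.0151
gripper_force: 15.0
```

Call:
{"api": "play_rows", "payload": {
  "travel": [
    [-0.5,0,0.05],
    [-0.5,0,0.05],
    [-0.28,0,0],
    [-0.27,0,0.02],
    [-0.28,0,0.04],
    [-0.27,0,0.06],
    [0,0,0]
  ],
  "twist": [0,0,0,0,0,0,0]
}}

```text
t: 14.22
eef_pos: [0.5115, 0.1088, 0.1656]
ee_rot: [-3.141, 0.0, 0.031]
force: [0.8, 2.0, -0.1]
width: 0.0151
gripper_force: 15.0
```

Run:
```python
from h import *
a=grab("scene");b=grab("top")
A=cv2.resize(a["pixels"][170:290,215:335],(400,400),interpolation=cv2.INTER_CUBIC)
B=cv2.resize(b["pixels"][190:310,220:340],(400,400),interpolation=cv2.INTER_CUBIC)
cv2.imwrite('pics/c4.png',np.hstack([A,B])[:,:,::-1])
```

```text
(no output)
```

View pics/c4.png

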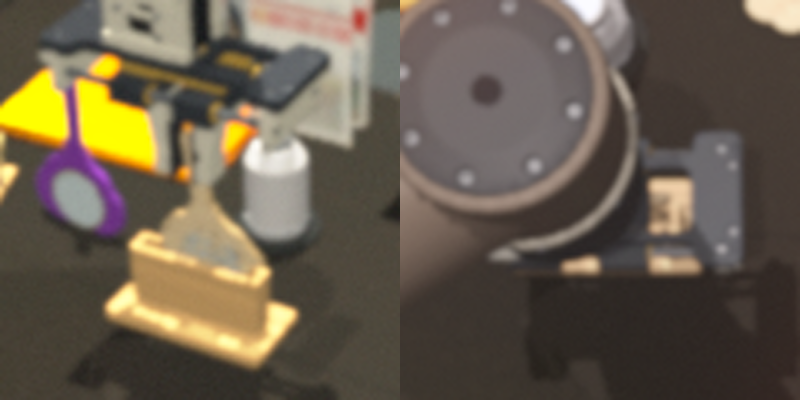

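The mirror's head is now in front of the stand's lips, at crop (210,240), and starting to lean. I'll carry on along the arc.

Call:
{"api": "play_rows", "payload": {
  "travel": [
    [-0.25,0,0.08],
    [-0.26,0,0.1],
    [-0.26,0,0.11],
    [-0.26,0,0.13],
    [-0.22,0,0.15],
    [-0.22,0,0.15],
    [-0.22,0,0.17],
    [0,0,0]
  ],
  "twist": [0,0,0,0,0,0,0,0]
}}

```text
t: 15.32
eef_pos: [0.469, 0.1073, 0.1429]
ee_rot: [3.141, 0.001, 0.031]
force: [0.8, 0.8, 0.9]
width: 0.0151
gripper_force: 15.0
```

Call:
{"api": "play_rows", "payload": {
  "travel": [
    [-0.22,0,0.18],
    [-0.1,0,0.1],
    [0,0,0]
  ],
  "twist": [0,0,0]
}}

```text
t: 15.7
eef_pos: [0.4614, 0.1071, 0.1361]
ee_rot: [3.141, 0.0, 0.031]
force: [0.8, -0.2, 1.7]
width: 0.0147
gripper_force: 15.0
```

Call:
{"api": "play_rows", "payload": {
  "travel": [
    [0,0,0],
    [0,0,0],
    [0,0,0],
    [0,0,0]
  ],
  "twist": [0,0,0,0],
  "newtons": 50
}}

```text
t: 16.2
eef_pos: [0.4617, 0.1071, 0.1363]
ee_rot: [3.142, 0.0, 0.031]
force: [-0.0, -0.8, 0.8]
width: 0.0142
gripper_force: 50.0
```

Call:
{"api": "play_rows", "payload": {
  "travel": [
    [0,0,-0.3],
    [0,0,-0.6],
    [0,0,-0.8],
    [0,0,-0.8],
    [0,0,-0.8],
    [0,0,-0.8],
    [0,0,-0.8],
    [0,0,-0.8]
  ],
  "twist": [0,0,0,0,0,0,0,0]
}}

```text
t: 17.2
eef_pos: [0.4613, 0.107, 0.2797]
ee_rot: [-3.142, 0.0, 0.031]
force: [1.0, 0.0, -0.8]
width: 0.014
gripper_force: 50.0
```

Call:
{"api": "play_rows", "payload": {
  "travel": [
    [0,0,-0.8],
    [0,0,-0.6],
    [0,0,-0.4],
    [0,0,-0.2],
    [0,0,0],
    [0,0,0]
  ],
  "twist": [0,0,0,0,0,0]
}}

```text
t: 17.95
eef_pos: [0.4614, 0.1071, 0.3282]
ee_rot: [3.141, 0.001, 0.031]
force: [0.4, 1.3, -0.5]
width: 0.0138
gripper_force: 50.0
```

Run:
```python
from h import *
s=arm.get_state();print(s["eef_pos"],s["force"],s["width"])
a=grab("scene","s5.png");b=grab("top","t5.png")
for c in("scene","top"): print([(np.round(x["extent"]),x["confidence"]) for x in models.boxes_of("mirror",c)][:3])
p=s["eef_pos"];u,v=map(int,proj(a,p));U,V=map(int,proj(b,p));print(u,v,U,V)
A=cv2.resize(a["pixels"][v-60:v+60,u-60:u+60],(400,400),interpolation=cv2.INTER_CUBIC)
B=cv2.resize(b["pixels"][V-80:V+40,U-60:U+60],(400,400),interpolation=cv2.INTER_CUBIC)
cv2.imwrite('pics/c5.png',np.hstack([A,B])[:,:,::-1])
```

```text
[0.46142467 0.10709409 0.32819558] [ 0.36104459  1.25524369 -0.496378  ] 0.013828725113121975
[(array([239., 215.,  25.,  52.]), 0.69), (array([272., 174.,  41.,  30.]), 0.61)]
[(array([288., 237.,  22.,  18.]), 0.76)]
256 163 267 271
```

View pics/c5.png

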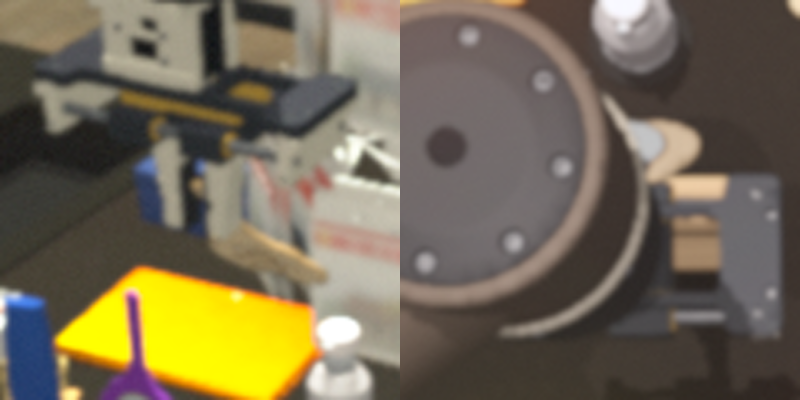

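The mirror is held leaning, with its head low and forward and the glass visible from above at crop (645,138). I'll estimate the lean by projecting a model of the head.

Run:
```python
from h import *
np.set_printoptions(precision=1,suppress=True)
s=arm.get_state();p=np.array(s["eef_pos"])
a=grab("scene");b=grab("top")
def ext(n,k):
  for r in models.silhouettes("mirror",n):
    e=r["extent"]
    if abs(e[0]-k[0])<15 and abs(e[1]-k[1])<15:
      v,u=np.nonzero(r["pixels"]);return np.array([u.min(),u.max()+1,v.min(),v.max()+1])
print("obs scene/top L R T B",ext("scene",(272,174)),ext("top",(288,237)))
t=np.linspace(0,2*np.pi,200);yw=.031
for th in range(30,66,5):
  q=np.radians(th);ax=np.array([np.sin(q)*np.cos(yw),np.sin(q)*np.sin(yw),-np.cos(q)]);ay=np.array([-np.sin(yw),np.cos(yw),0])
  X=[p+ax*(.060+.046+.030*np.cos(k))+ay*.046*np.sin(k) for k in t]
  r=[]
  for d in(a,b):
    U=np.array([proj(d,x) for x in X]);r+=[U[:,0].min(),U[:,0].max(),U[:,1].min(),U[:,1].max()]
  print(th,np.array(r), "end z",p[2]-.136*np.cos(q))
```

```text
obs scene/top L R T B [260 294 170 188] [276 297 227 245]
30 [253.5 288.2 180.8 197.2 249.7 296.6 243.4 255.1] end z 0.2106723768951811
35 [255.  289.9 178.2 193.1 249.4 296.5 238.  252. ] end z 0.21704715378656186
40 [256.4 291.5 175.5 188.9 249.  296.3 232.8 249. ] end z 0.22426978754568375
45 [257.7 292.9 172.7 184.6 248.6 296.1 227.8 246.1] end z 0.23228530956849427
50 [258.8 294.3 169.6 180.3 248.1 295.9 223.  243.4] end z 0.2410327168924954
55 [259.8 295.5 166.4 175.9 247.6 295.7 218.5 240.9] end z 0.2504454364661225
60 [260.6 296.5 163.  171.7 247.  295.4 214.3 238.5] end z 0.26045183180986475
65 [261.3 297.4 159.3 167.7 246.4 295.1 210.4 236.4] end z 0.27097574821312964
```

The lean comes out at about 45°, with the head end near z = 0.23. I'll check for creep before handing in.

Call:
{"api": "play_rows", "payload": {
  "travel": [
    [0,0,0],
    [0,0,0],
    [0,0,0],
    [0,0,0],
    [0,0,0],
    [0,0,0],
    [0,0,0],
    [0,0,0]
  ],
  "twist": [0,0,0,0,0,0,0,0]
}}

```text
t: 19.35
eef_pos: [0.4617, 0.1072, 0.3288]
ee_rot: [3.142, 0.0, 0.031]
force: [-0.2, -0.4, -0.5]
width: 0.014
gripper_force: 50.0
```

Run:
```python
from h import *
a=cv2.imread('pics/s5.png')[:,:,::-1].astype(float);b=cv2.imread('pics/t5.png')[:,:,::-1].astype(float)
A=grab("scene")["pixels"];B=grab("top")["pixels"]
d1=abs(A-a).max(2)[165:195,255:300].max();d2=abs(B-b).max(2)[222:250,270:300].max()
print(d1,d2,arm.get_state()["width"])
for c in("scene","top"): print([np.round(x["extent"],1) for x in models.boxes_of("mirror",c)][:2])
if d1<50 and d2<50: print(arm.job_done())
```

```text
35.0 20.0 0.013691028098969014
[array([274.9, 173.8,  36.6,  31.4])]
[array([287.9, 237.2,  24.1,  20. ]), array([394.4, 255.7,  35.8,  19.4])]
the job is handed in; nothing more can be done
None
```

I've handed the job in: I pressed the spray cap to its stop and it sprang back, and the mirror is now held still at about 45° (from the camera images), glass up, handle end higher, its lowest point about 23 cm above the island top.

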